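# Refit the cleaned burners of a gas hob

## Robot

A 6-joint arm with a two-finger parallel gripper is mounted at the origin on the work surface. World frame = base frame: x ahead of the robot, y to its left, z up, the work surface at z = 0. Lengths are in m, angles in rad, forces in N, time in s.
With the tool pointing down it reaches from about 0.275 to 0.875 m from the base axis. Payload 12.5 kg.
Tool frame: the origin (TCP) lies at the very end of the fingers, on their centre line; the grasp point (between the pads) lies 19 mm behind it; x points along the fingers, y is the direction in which the jaws open and shut, and the axes are right-handed (so a half turn about x gives the same grasp; the last joint's range is limited). The gripper opens to 85 mm and grips with 20 to 120 N. Pads are 22 mm wide; open, the fingers measure 114 mm over their backs; the gripper's body (76 mm by 85 mm) begins 54 mm behind the grasp point. The pads swing forward as they close: fully open they stand 13 mm farther back than shut.
Start: joints at [1.174, 0.351, 1.652, -0, 1.139, -0.085], TCP at [0.169, 0.523, 0.231] pointing down, gripper open.
Joint ranges: [-2.75, 2.75], [-0.79, 2.1], [0.01, 2.65], [-1.57, 4.71], [0.07, 3.14], [-2.87, 2.87]. Speed limits (rad/s): [2.22, 2.22, 2.79, 3.14, 3.14, 3.14].

## Interface

Orientations are given as a 3x3 rotation matrix whose columns are the frame's x, y, z axes.
In Python, from bench import manip gives the robot as it stands. Calls block until the motion is done:
- manip.move_ptp(position, orientation): joint-space move of the TCP to a pose.
- manip.move_l(position, attitude=None, max_speed=0.15): straight line of the TCP; attitude=None keeps the orientation; max_speed is the mean speed in m/s.
- manip.move_j(angles): joint-space move.
- manip.set_gripper(opening, effort=None): opening from 0.0 (shut) to 1.0 (fully open); effort is the grip in N (None keeps the last); returns when the fingers have stopped.
- manip.dwell(seconds).
- manip.inverse_kinematics(position, orientation): joint angles nearest the present ones, or None.
- manip.grab_frame(name): name is "side" or "top"; returns (picture, depth): 384x512x3 uint8, red, green, blue; 384x512 float32, m along the optical axis (not along the pixel's ray), 0 where there is no reading.
- manip.get_calibration(name): a dict with "camera_matrix" (3x3 intrinsics, pixels), "R" (3x3) and "t" (3): a world point X has camera coordinates R X + t. Camera axes: x right, y down, z forward; pixel columns grow to the right and rows downward; lengths in m; the calibration is good to about 2 mm. A picture is of the moment at which its call begins. get_calibration takes no time and is no camera call.
A pose or a line that the arm cannot do raises manip.Unreachable and nothing moves.
- manip.sign_off(): hands the job in, once; it reports no verdict.
Trained networks look in the newest picture that a camera, given by its name, has taken for a name from the list of things; names that differ only in an ending like _2 or _b are one class to them, and where a whole thing is asked for, a point or a joint stands for the part that bears it (a point fixed in the world has none). Each returns a list of dicts, best first, with "confidence" (0 to 1); they miss things now and then, are a little off and sometimes report something else, mostly with a low value. They report only what shows in the picture. A call takes as long as a camera call. They do not tell look-alikes from the thing itself.
- manip.look_for(camera, name): "at" ([x, y, z] in m, in world coordinates, good to about 4 mm: the middle of the surface that is visible of it).
Readings, each from a call of its own:
- manip.current_time(): time.
- manip.current_qpos(): joint angles.
- manip.current_joint_vel(): joint speeds.
- manip.current_joint_torque(): joint torques, N m.
- manip.current_ee_pos(): TCP position.
- manip.current_tcp_rot(): TCP orientation.
- manip.current_force(): force on the tool from outside, world axes, zero at the start.
- manip.current_ft_torque(): the same for the moment, N m.
- manip.current_grip_width(): opening from 0.0 (shut) to 1.0 (fully open).
Only numpy, scipy, OpenCV 4.12 (cv2) and the standard library are available. Lean on these libraries where they do the work, as an engineer would, in place of code of your own. Each camera call takes 0.05 s, during which the arm holds its last target.

## Task

The washed burner parts are lying on the draining mat: put the gas hob back together. Seat the large and the small flame spreader each fully home and level in the burner base of its own size, with the matching black cap centred, flat and right way up on top of it. Set the parts down gently rather than dropping them, and do not shove the sponge, the brush or the scraper about.

Things in the scene. Friction and masses are not known exactly. Their poses are not given: they have to be found in the camera images.
- base_large: Fixed large burner base on the black glass hob (510 x 290 mm, its two burners 210 mm apart, either way round): pale aluminium cup 56 mm wide, 20 mm high, bore 42 mm wide, 16 deep, on a steel flange 78 mm wide; white igniter stub beside it, lower than the rim. Origin: centre of its underside, on the glass, 8 mm above the worktop. A seated spreader's origin is 8 mm above it
- base_small: Fixed small burner base on the black glass hob (510 x 290 mm, its two burners 210 mm apart, either way round): pale aluminium cup 39 mm wide, 20 mm high, bore 31 mm wide, 16 deep, on a steel flange 61 mm wide; white igniter stub beside it, lower than the rim. Origin: centre of its underside, on the glass, 8 mm above the worktop. A seated spreader's origin is 8 mm above it
- spreader_large: Loose large flame spreader, aluminium, 120 g, upright on the grey mat (top 4 mm above worktop): round head 62 mm wide, straight side 12 to 28 mm above its underside, flame slots, open recess 47 mm wide, 12 deep on top; below it a spigot 34 mm wide, 12 long, tapering to 26 at the foot, fits the base's bore until the head rests on the rim. Origin: centre of its underside, z up, yaw irrelevant
- spreader_small: Loose small flame spreader, aluminium, 60 g, upright on the grey mat (top 4 mm above worktop): round head 42 mm wide, straight side 12 to 28 mm above its underside, flame slots, open recess 31 mm wide, 12 deep on top; below it a spigot 23 mm wide, 12 long, tapering to 18 at the foot, fits the base's bore until the head rests on the rim. Origin: centre of its underside, z up, yaw irrelevant
- cap_large: Loose large burner cap, black enamelled disc, 108 g, right way up on the mat: 68 mm wide, 17 high; disc 6 to 17 mm above its underside (straight side 6 to 14), boss below 38 mm wide, tapering to 30, drops into the large spreader's recess; disc then rests on the spreader's rim, 3 mm overhang, cap origin 22 mm above spreader origin. Origin: centre of the boss's underside, z up, round
- cap_small: Loose small burner cap, black enamelled disc, 54 g, right way up on the mat: 48 mm wide, 17 high; disc 6 to 17 mm above its underside (straight side 6 to 14), boss below 22 mm wide, tapering to 17, drops into the small spreader's recess; disc then rests on the spreader's rim, 3 mm overhang, cap origin 22 mm above spreader origin. Origin: centre of the boss's underside, z up, round
- sponge: yellow and green washing-up sponge, 45 x 75 x 25 mm (x, y, z), loose in the middle of the mat among the burner parts; to be left alone. Origin: centre of its underside
- brush: white scrubbing brush, 220 mm long, 20 mm wide, 22 mm high, lying loose along one long side of the hob's glass beside the burners; to be left alone. Long axis along its x, bristle head at +x (it reaches from x -105 to +115 mm). Origin: underside, at the middle of its width
- scraper: orange-handled scraper, 165 mm long, 40 mm wide, 14 mm high, lying loose on the edge of the mat nearest the robot; to be left alone. Long axis along its y (it reaches from y -85 to +82 mm), blade at +y. Origin: underside, at the middle of its width
There are look-alikes about, which are no part of the job. What is shaped like the cap_large but red is not meant.

How it is judged:
By the outcome, as a careful person would: the job done as asked, in the order asked, and still so for the second after the job is handed in, with the robot touching nothing.
It also fails if it takes over 104 s, if anything falls off the work surface, if the arm or the gripper's body presses on something with over 40 N, if the wrist force passes 120 N, or if a joint passes its speed limit or range.

## Working session

There is one attempt and no reset: what is moved stays moved. The work goes in short steps, each a Python script; the robot and the scene stay as the last script left them, time stands still between calls to the robot, and variables do not carry over. Pictures are saved under pics/ and viewed, and the job is handed in when it is done.

```bash
mkdir -p pics; ls; cat > a.py <<'E'
from bench import manip
import numpy as np, cv2
print(manip.current_time())
for c in ["top","side"]:
    im,d=manip.grab_frame(c)
    np.savez(f"{c}0.npz",im=im,d=d)
    cv2.imwrite(f"pics/{c}0.png",cv2.resize(im[:,:,::-1],(800,600),interpolation=cv2.INTER_CUBIC))
    k=manip.get_calibration(c); print(c,k["camera_matrix"].round(1).tolist(),k["R"].round(3).tolist(),k["t"].round(3).tolist())
    for n in ["base_large","base_small","spreader_large","spreader_small","cap_large","cap_small","sponge","brush","scraper"]:
        r=manip.look_for(c,n)
        print(n,[(np.round(q["at"],3).tolist(),round(q["confidence"],2)) for q in r])
print(manip.current_time())
E
python3 a.py
```

```text
pics
0.0
top [[461.7, 0.0, 260.9], [0.0, 461.7, 196.4], [0.0, 0.0, 1.0]] [[0.028, -0.999, -0.027], [-0.996, -0.025, -0.089], [0.088, 0.029, -0.996]] [-0.058, 0.552, 1.042]
base_large [([0.458, 0.189, 0.012], 0.63)]
base_small [([0.673, 0.189, 0.011], 0.67)]
spreader_large [([0.438, -0.241, 0.018], 0.75), ([0.345, -0.138, 0.018], 0.3)]
spreader_small [([0.594, -0.249, 0.029], 0.68)]
cap_large [([0.8, -0.254, 0.016], 0.89), ([0.7, -0.409, 0.014], 0.89), ([0.619, -0.111, 0.02], 0.81), ([0.583, -0.424, 0.016], 0.68)]
cap_small [([0.471, -0.09, 0.021], 0.55)]
sponge [([0.529, -0.168, 0.031], 0.94)]
brush [([0.561, 0.311, 0.027], 0.77), ([0.53, -0.167, 0.032], 0.32)]
scraper [([0.344, -0.137, 0.018], 0.86)]
side [[474.2, 0.0, 259.8], [0.0, 474.2, 197.1], [0.0, 0.0, 1.0]] [[0.992, -0.127, -0.008], [-0.1, -0.735, -0.671], [0.079, 0.667, -0.741]] [-0.552, 0.031, 1.209]
base_large [([0.464, 0.179, 0.01], 0.63)]
base_small [([0.343, -0.153, 0.017], 0.7), ([0.67, 0.183, 0.015], 0.48)]
spreader_large [([0.441, -0.248, 0.025], 0.86)]
spreader_small [([0.6, -0.253, 0.024], 0.72), ([0.44, -0.246, 0.026], 0.67)]
cap_large [([0.801, -0.256, 0.014], 0.93), ([0.62, -0.12, 0.014], 0.91), ([0.581, -0.428, 0.015], 0.74), ([0.694, -0.415, 0.019], 0.6)]
cap_small [([0.473, -0.098, 0.017], 0.64)]
sponge [([0.533, -0.181, 0.028], 0.63), ([0.346, -0.156, 0.015], 0.59)]
brush [([0.564, 0.306, 0.026], 0.76), ([0.528, -0.177, 0.03], 0.19)]
scraper [([0.343, -0.151, 0.017], 0.73)]
1.0
```

View pics/top0.png

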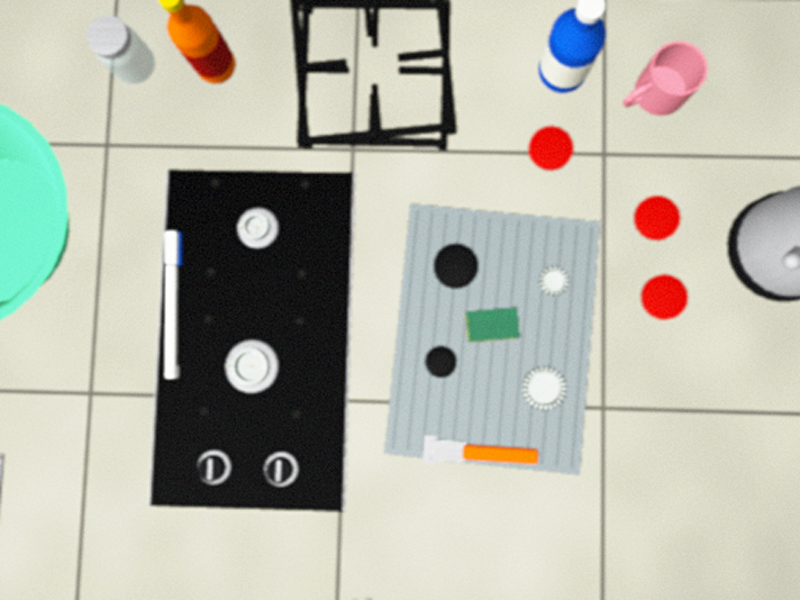

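View pics/side0.png

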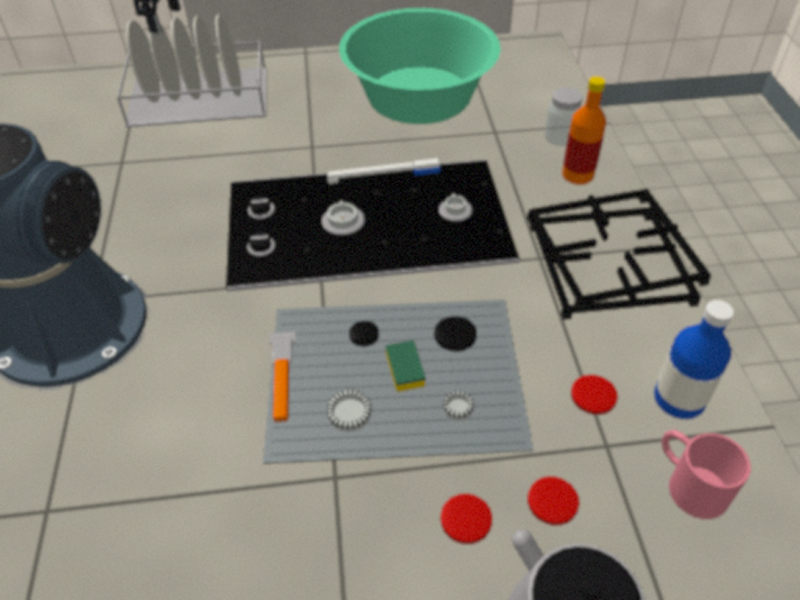

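The candidates, as pixels in the 800x600 top view:

| Thing | Pixel(s) |
|---|---|
| Black disc, large (cap_large) | (456,265) |
| Red look-alikes, rejected | (551,148), (657,217), (664,297) |
| cap_small | (441,361) |
| spreader_large | (544,388) |
| spreader_small | (553,281) |
| base_large | (251,366) |
| base_small | (258,228) |
| Hob knobs, not bases | (213,467), (280,468) |

Next I'll check these in close crops.

```bash
cat > b.py <<'E'
import numpy as np, cv2
for c in ["top","side"]:
    im=np.load(f"{c}0.npz")["im"][:,:,::-1]
    boxes={"top":[(140,120,200,265),(240,120,390,310)],"side":[(190,90,340,180),(160,185,345,300)]}[c]
    for i,(a,b,e,f) in enumerate(boxes):
        s=min(800/(e-a),600/(f-b)); cv2.imwrite(f"pics/{c}_c{i}.png",cv2.resize(im[b:f,a:e],None,fx=s,fy=s,interpolation=cv2.INTER_NEAREST))
E
python3 b.py
```

```text
(no output)
```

View pics/top_c0.png

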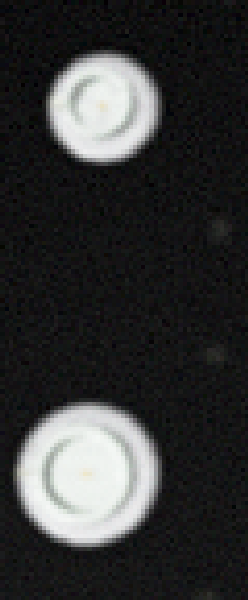

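View pics/top_c1.png

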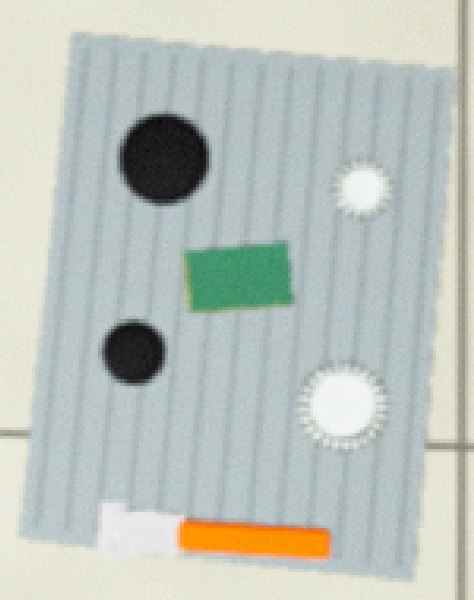

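View pics/side_c0.png

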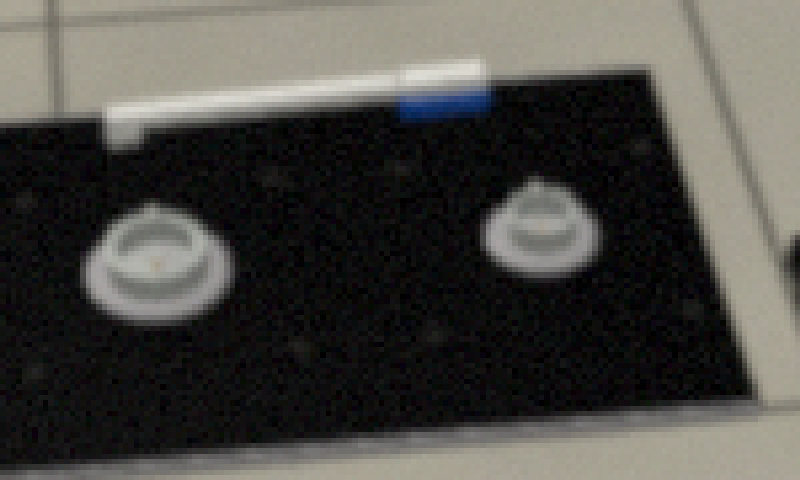

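```bash
cat > fit.py <<'E'
import numpy as np, cv2
from bench import manip
G=4
M=0.004
def proj(k,P):
    c=P@np.array(k["R"]).T+np.array(k["t"]); c=c@np.array(k["camera_matrix"]).T
    return c[:,:2]/c[:,2:]
th=np.linspace(0,2*np.pi,72,endpoint=False)
def render(k,x,y,circs):
    P=np.concatenate([np.c_[x+r*np.cos(th),y+r*np.sin(th),np.full(72,z)] for r,z in circs])
    h=cv2.convexHull(proj(k,P).astype(np.float32)).reshape(-1,2)
    m=cv2.moments(h); return np.array([m["m10"],m["m01"]])/m["m00"],m["m00"],h
def white(im): return im.min(2).astype(float)
def fit(c,im,x,y,circs,kind,it=6):
    """weighted-area centroid of the blob, matched to the model hull"""
    k=manip.get_calibration(c)
    _,_,h=render(k,x,y,circs)
    x0,y0=np.floor(h.min(0)-5).astype(int); x1,y1=np.ceil(h.max(0)+6).astype(int)
    p=im[y0:y1,x0:x1].astype(float); g=p.mean(2)
    if kind=="dark": bg=np.percentile(g,92); fg=np.percentile(g,10); 
    else: bg=np.percentile(g,8); fg=np.percentile(g,80)
    w=np.clip((g-bg)/(fg-bg),0,1); mask=(w>0.5).astype(np.uint8)
    n,l,st,ce=cv2.connectedComponentsWithStats(mask)
    i=1+np.argmax(st[1:,4]); m=(l==i).astype(np.uint8)
    cs,_=cv2.findContours(m,cv2.RETR_EXTERNAL,cv2.CHAIN_APPROX_NONE); 
    f=np.zeros_like(m); cv2.drawContours(f,cs,-1,1,-1)
    w=np.where(f>0,np.maximum(w,f*(cv2.erode(f,np.ones((3,3)))>0)),0*w)
    d=cv2.dilate(f,np.ones((3,3)))
    w=np.where((d>0)&(f==0),np.clip((( g-bg)/(fg-bg)),0,1),w)
    Y,X=np.mgrid[y0:y1,x0:x1]; A=w.sum(); ct=np.array([(w*X).sum(),(w*Y).sum()])/A
    for _ in range(it):
        a,ar,_h=render(k,x,y,circs); e=1e-3
        J=np.c_[(render(k,x+e,y,circs)[0]-a)/e,(render(k,x,y+e,circs)[0]-a)/e]
        dx=np.linalg.solve(J,ct-a); x+=dx[0]; y+=dx[1]
    return x,y,A,ar
def capc(r,z): return [(r,z+.006),(r,z+.014),(r-.003,z+.017)]
def sprc(r,rs,z): return [(r,z+.012),(r,z+.028),(rs,z)]
MODEL={"cap_large":(capc(.034,M),"dark",(.619,-.113)),"cap_small":(capc(.024,M),"dark",(.472,-.094)),
"spreader_large":(sprc(.031,.013,M),"light",(.44,-.244)),"spreader_small":(sprc(.021,.009,M),"light",(.597,-.25)),
"base_large":([(.039,.010),(.028,.028)],"light",(.46,.185)),"base_small":([(.0305,.010),(.0195,.028)],"light",(.672,.186))}
if __name__=="__main__":
    for n,(ci,kd,(x,y)) in MODEL.items():
        for c in ["top","side"]:
            im=np.load(f"{c}0.npz")["im"]
            X,Y,A,ar=fit(c,im,x,y,ci,kd); print(n,c,round(X,4),round(Y,4),"area",round(A),round(ar))
E
python3 fit.py
```

```text
cap_large top 0.6185 -0.112 area 637 674
cap_large side 0.6205 -0.1091 area 482 509
cap_small top 0.475 -0.093 area 317 342
cap_small side 0.4768 -0.0897 area 247 264
spreader_large top 0.4403 -0.2427 area 481 621
spreader_large side 0.4383 -0.2248 area 682 596
spreader_small top 0.5957 -0.2477 area 486 287
spreader_small side 0.6007 -0.2356 area 565 294
base_large top 0.4602 0.1894 area 904 873
base_large side 0.4624 0.1932 area 471 417
base_small top 0.67 0.1901 area 539 507
base_small side 0.6725 0.1934 area 303 252
```

```bash
cat > s.py <<'E'
from fit import *
for n,ro,rf in [("spreader_large",.031,.0235),("spreader_small",.021,.0155)]:
    x,y=MODEL[n][2]
    for c in ["top","side"]:
        im=np.load(f"{c}0.npz")["im"]; k=manip.get_calibration(c)
        u,v=proj(k,np.array([[x,y,.02]]))[0].astype(int)
        p=cv2.resize(im[v-24:v+25,u-24:u+25],None,fx=8,fy=8,interpolation=cv2.INTER_CUBIC)
        cv2.imwrite(f"pics/{n}_{c}.png",p[:,:,::-1])
        g=im[v-24:v+25,u-24:u+25].mean(2)
        for t in (205,215,225):
            m=(cv2.resize(g,None,fx=8,fy=8,interpolation=cv2.INTER_CUBIC)>t).astype(np.uint8)
            nn,l,st,ce=cv2.connectedComponentsWithStats(m); i=1+np.argmax(st[1:,4])
            cs,_=cv2.findContours((l==i).astype(np.uint8),cv2.RETR_EXTERNAL,cv2.CHAIN_APPROX_NONE)
            h=cv2.convexHull(max(cs,key=len)); mm=cv2.moments(h); ct=np.array([mm["m10"],mm["m01"]])/mm["m00"]
            px=np.array([u-24,v-24])+(ct+.5)/8-.5
            X,Y=x,y
            circ=[(ro,.016),(ro,.032)]
            for _ in range(5):
                a=render(k,X,Y,circ)[0];e=1e-3
                J=np.c_[(render(k,X+e,Y,circ)[0]-a)/e,(render(k,X,Y+e,circ)[0]-a)/e]
                d=np.linalg.solve(J,px-a);X+=d[0];Y+=d[1]
            print(n,c,t,round(X,4),round(Y,4),"hull area",round(mm["m00"]/64),"model",round(render(k,X,Y,circ)[1]))
E
python3 s.py
python3 - <<'E'
import cv2,numpy as np
f=[cv2.imread(f"pics/{n}_{c}.png") for n in("spreader_large","spreader_small") for c in("top","side")]
a=np.vstack([np.hstack(f[:2]),np.hstack(f[2:])]);cv2.imwrite("pics/spr.png",cv2.resize(a,(600,600)))
E
```

```text
spreader_large top 205 0.4396 -0.2429 hull area 545 model 621
spreader_large top 215 0.4421 -0.242 hull area 434 model 621
spreader_large top 225 0.4427 -0.2443 hull area 335 model 621Traceback (most recent call last):
  File "s.py", line 12, in <module>
    nn,l,st,ce=cv2.connectedComponentsWithStats(m); i=1+np.argmax(st[1:,4])
                                                        ~~~~~~~~~^^^^^^^^^^
    return _wrapfunc(a, 'argmax', axis=axis, out=out, **kwds)
    return bound(*args, **kwds)
ValueError: attempt to get argmax of an empty sequence
[ WARN:0@0.028] global loadsave.cpp:275 findDecoder imread_('pics/spreader_small_top.png'): can't open/read file: check file path/integrity
[ WARN:0@0.028] global loadsave.cpp:275 findDecoder imread_('pics/spreader_small_side.png'): can't open/read file: check file path/integrity
Traceback (most recent call last):
ValueError: all the input arrays must have same number of dimensions, but the array at index 0 has 3 dimension(s) and the array at index 1 has 2 dimension(s)
```

```bash
cat > s2.py <<'E'
from fit import *
from scipy.optimize import minimize
for n,ro,rf in [("spreader_large",.031,.0235),("spreader_small",.021,.0155)]:
    x,y=MODEL[n][2]
    for c in ["top","side"]:
        im=cv2.GaussianBlur(np.load(f"{c}0.npz")["im"].astype(np.float32).mean(2),(0,0),0.8); k=manip.get_calibration(c)
        def cost(q):
            s=0
            for r in np.arange(rf-.004,ro+.007,.001):
                P=np.c_[q[0]+r*np.cos(th),q[1]+r*np.sin(th),np.full(72,.032)]
                uv=proj(k,P).astype(np.float32)
                s+=cv2.remap(im,uv[:,:1],uv[:,1:],cv2.INTER_CUBIC).var()*r
            return s
        g=[(cost((a,b)),a,b) for a in np.arange(x-.01,x+.0101,.001) for b in np.arange(y-.01,y+.0101,.001)]
        b=min(g); r=minimize(cost,b[1:],method="Nelder-Mead",options=dict(initial_simplex=[b[1:],(b[1]+.001,b[2]),(b[1],b[2]+.001)]))
        print(n,c,r.x.round(4),r.fun,b[0])
        u,v=proj(k,np.array([[*r.x,.032]]))[0].astype(int)
        p=cv2.resize(np.load(f"{c}0.npz")["im"][v-24:v+25,u-24:u+25],None,fx=6,fy=6,interpolation=cv2.INTER_CUBIC)
        for rr,z in((ro,.032),(rf,.032)):
            P=np.c_[r.x[0]+rr*np.cos(th),r.x[1]+rr*np.sin(th),np.full(72,z)]
            cv2.polylines(p,[(((proj(k,P)-[u-24,v-24])+.5)*6-.5).round().astype(np.int32)],True,(255,0,0),1)
        cv2.imwrite(f"pics/{n}_{c}.png",p[:,:,::-1])
E
python3 s2.py
python3 - <<'E'
import cv2,numpy as np
f=[cv2.imread(f"pics/{n}_{c}.png") for n in("spreader_large","spreader_small") for c in("top","side")]
a=np.vstack([np.hstack(f[:2]),np.hstack(f[2:])]);cv2.imwrite("pics/spr.png",cv2.resize(a,(600,600)))
E
```

```text
spreader_large top [ 0.4411 -0.2423] 25.449035433292398 25.90788523197175
spreader_large side [ 0.4431 -0.2476] 52.55636979532244 53.27001841259005
spreader_small top [ 0.5972 -0.2554] 7.378668013334277 7.860661715030672
spreader_small side [ 0.5985 -0.259 ] 21.040852520465855 21.573062521457683
```

View pics/spr.png

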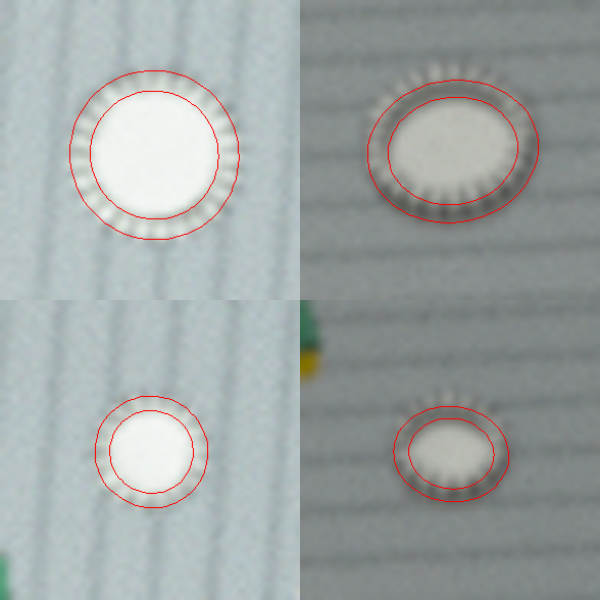

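```bash
cat > h.py <<'E'
from bench import manip
import numpy as np, cv2
from fit import fit,MODEL,proj,render,capc,sprc,th
DX,DY=.001,.0016          # mean of the two cameras relative to top
R=np.array([[0,0,1],[0,1,0],[-1,0,0]],float)
R2=np.array([[0,0,-1],[0,-1,0],[-1,0,0]],float)
def swing(w):
    a0=np.radians(-5.9);s=np.sin(a0)+w/2/.057
    return .057*(np.cos(a0)-np.sqrt(1-s*s))
def st(m=""):
    print(m,"t",round(manip.current_time(),2),"p",manip.current_ee_pos().round(4) if hasattr(manip.current_ee_pos(),'round') else manip.current_ee_pos(),"F",np.round(manip.current_force(),1),"w",round(manip.current_grip_width()*85,1))
E
python3 - <<'E'
from h import *
print(manip.current_tcp_rot()); st()
print([swing(w) for w in (.042,.048,.062,.068,.085)])
for p in [(.442,-.241,.15),(.442,-.241,.01),(.461,.191,.15),(.62,-.11,.15),(.671,.192,.15),(.598,-.254,.01)]:
    for r in (R,R2):
        q=manip.inverse_kinematics(p,r); print(p,None if q is None else np.round(q,2))
E
```

```text
[[ 3.06502766e-05  3.06760249e-01  9.51786819e-01]
 [-3.73318579e-06  9.51786819e-01 -3.06760249e-01]
 [-1.00000000e+00  5.84908945e-06  3.03177223e-05]]
 t 1.0 p [0.1687 0.5235 0.2313] F [-0.1  0.4 -0.2] w 85.0
[np.float64(0.0017457593853554608), np.float64(0.0026618648019823507), np.float64(0.005542035534150468), np.float64(0.007128978017790832), np.float64(0.013035148238346596)]
(0.442, -0.241, 0.15) [-0.59  0.37  1.85 -0.    0.92 -2.16]
(0.442, -0.241, 0.15) [-0.59  0.37  1.85 -0.    0.92  0.98]
(0.442, -0.241, 0.01) [-0.59  0.62  1.91 -0.    0.61 -2.16]
(0.442, -0.241, 0.01) [-0.59  0.62  1.91 -0.    0.61  0.98]
(0.461, 0.191, 0.15) [ 0.3   0.37  1.86 -0.    0.92 -1.27]
(0.461, 0.191, 0.15) [ 0.3   0.37  1.86 -0.    0.92  1.87]
(0.62, -0.11, 0.15) [-0.25  0.58  1.51 -0.    1.06 -1.82]
(0.62, -0.11, 0.15) [-0.25  0.58  1.51 -0.    1.06  1.32]
(0.671, 0.192, 0.15) [ 0.21  0.7   1.29 -0.    1.15 -1.36]
(0.671, 0.192, 0.15) [ 0.21  0.7   1.29 -0.    1.15  1.78]
(0.598, -0.254, 0.01) [-0.47  0.8   1.5  -0.    0.84 -2.04]
(0.598, -0.254, 0.01) [-0.47  0.8   1.5  -0.    0.84  1.1 ]
```

```bash
cat > p1.py <<'E'
from h import *
x,y=.4411+DX,-.2423+DY
z=.016-swing(.062)
manip.move_ptp([x,y,.12],R2); st("above")
manip.move_l([x,y,z],max_speed=.12); st("down")
for c in["side"]:
    im,d=manip.grab_frame(c); cv2.imwrite("pics/g1.png",cv2.resize(im[200:330,150:330,::-1],None,fx=4,fy=4))
manip.set_gripper(0.5,40); st("grip")
im,d=manip.grab_frame("side"); cv2.imwrite("pics/g2.png",cv2.resize(im[200:330,150:330,::-1],None,fx=4,fy=4))
E
python3 p1.py
```

```text
above t 3.88 p [ 0.4424 -0.2403  0.1201] F [-0.2  0.1  0.4] w 85.1
down t 4.95 p [ 0.4424 -0.2409  0.011 ] F [ 0.5 -0.4 -0.3] w 85.1
grip t 5.37 p [ 0.4425 -0.2409  0.0115] F [-2.2  2.  11.3] w 60.7
```

View pics/g2.png

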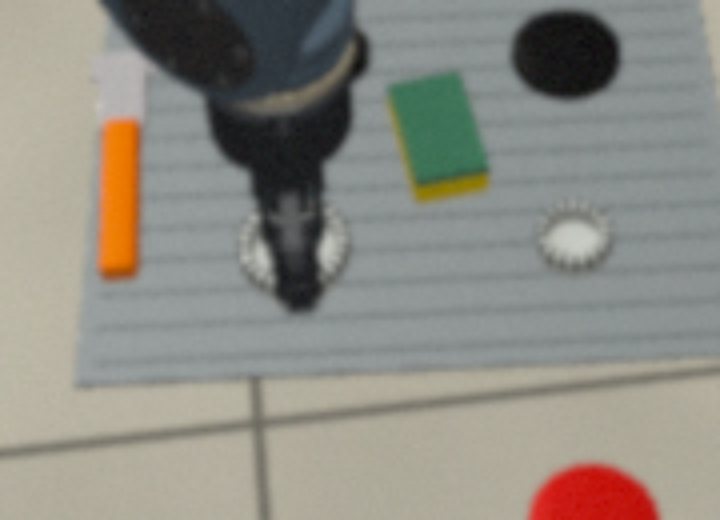

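View pics/g1.png

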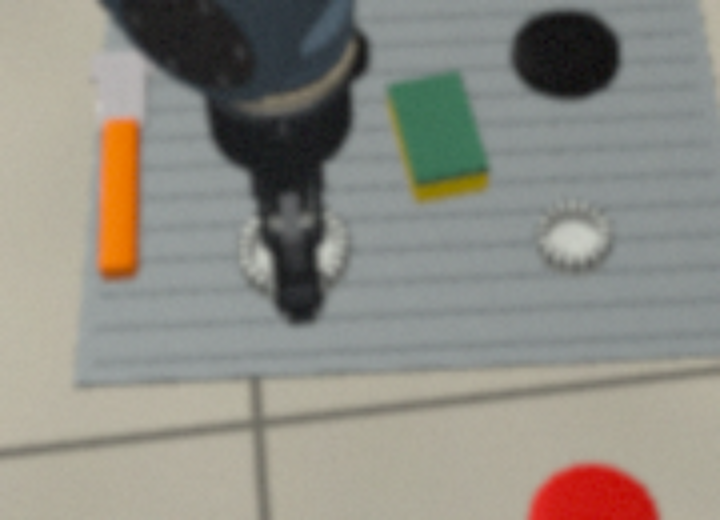

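The two crops show the fingers on the large spreader, centred on it at about (295,245). The grip width is 61 mm, which fits the 62 mm head. Next I lift it and place it.

```bash
cat > p2.py <<'E'
from h import *
bx,by=.4602+DX,.1894+DY
p=manip.current_ee_pos(); zg=p[2]
manip.move_l([p[0],p[1],.10],max_speed=.15); st("lift")
manip.move_ptp([bx,by,.10],R2); st("over")
F0=np.array(manip.current_force())
zt=zg+.012
manip.move_l([bx,by,zt+.006],max_speed=.08); st("near")
for dz in (.003,.0015,.0005,-.0003):
    manip.move_l([bx,by,zt+dz],max_speed=.03); st(str(dz))
    if manip.current_force()[2]-F0[2]>4: break
E
python3 p2.py
```

```text
lift t 6.17 p [ 0.442  -0.2406  0.0993] F [-0.2  0.2 -2.1] w 60.8
over t 7.76 p [0.4615 0.1903 0.0999] F [ 0.2 -0.  -1.2] w 60.7
near t 8.79 p [0.4615 0.1911 0.0299] F [ 0.4 -0.5 -1.2] w 60.6
0.003 t 9.04 p [0.4612 0.191  0.0265] F [-0.9  0.4 -0.8] w 60.6
0.0015 t 9.29 p [0.4612 0.191  0.0249] F [-0.1 -0.2 -1.1] w 60.7
0.0005 t 9.54 p [0.4611 0.191  0.0239] F [ 0.9  0.5 -1.5] w 60.4
-0.0003 t 9.79 p [0.4613 0.191  0.0236] F [-2.2 -1.   7.1] w 60.4
```

```bash
cat > p3.py <<'E'
from h import *
from scipy.optimize import minimize
p=manip.current_ee_pos()
manip.set_gripper(0.9); st("open")
manip.move_l([p[0],p[1],.12],max_speed=.2)
# wait over the large cap
cx,cy=.6185+DX,-.112+DY
manip.move_ptp([cx,cy,.12],R2); st("over cap")
im,d=manip.grab_frame("top"); np.savez("top1.npz",im=im,d=d)
k=manip.get_calibration("top")
u,v=proj(k,np.array([[.46,.19,.03]]))[0].astype(int)
cv2.imwrite("pics/t1.png",cv2.resize(im[v-25:v+25,u-25:u+25,::-1],None,fx=8,fy=8,interpolation=cv2.INTER_CUBIC))
im2,d2=manip.grab_frame("side")
k=manip.get_calibration("side");u,v=proj(k,np.array([[.46,.19,.03]]))[0].astype(int)
cv2.imwrite("pics/t1s.png",cv2.resize(im2[v-25:v+25,u-25:u+25,::-1],None,fx=8,fy=8,interpolation=cv2.INTER_CUBIC))
k=manip.get_calibration("top")
g=cv2.GaussianBlur(im.astype(np.float32).mean(2),(0,0),.8)
def cost(q,rs,z):
    s=0
    for r in rs:
        P=np.c_[q[0]+r*np.cos(th),q[1]+r*np.sin(th),np.full(72,z)];uv=proj(k,P).astype(np.float32)
        s+=cv2.remap(g,uv[:,:1],uv[:,1:],cv2.INTER_CUBIC).var()*r
    return s
r=minimize(cost,(.46,.19),args=(np.arange(.020,.036,.001),.044),method="Nelder-Mead",options=dict(initial_simplex=[(.46,.19),(.463,.19),(.46,.193)]))
print("spreader by top",r.x)
E
python3 p3.py; python3 -c "
import cv2,numpy as np
cv2.imwrite('pics/t1b.png',np.hstack([cv2.imread('pics/t1.png'),cv2.imread('pics/t1s.png')]))"
```

```text
open t 10.1 p [0.4612 0.191  0.0231] F [-0.2 -1.  -0.6] w 76.3
over cap t 12.02 p [ 0.6192 -0.1092  0.1197] F [ 0.8  0.  -0. ] w 76.7
spreader by top [0.46003809 0.18382302]
```

View pics/t1b.png

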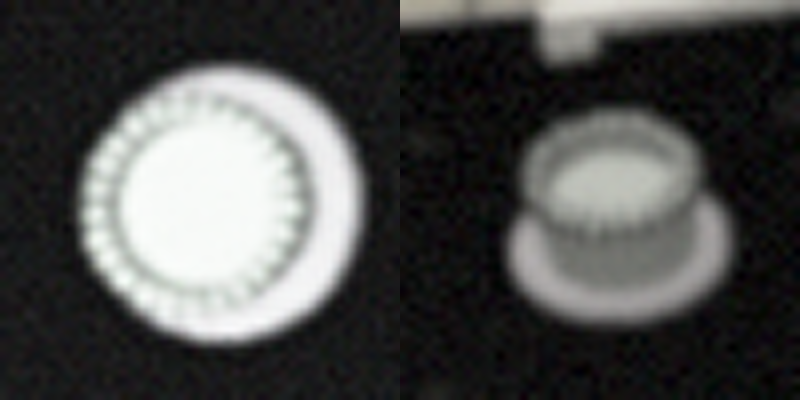

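```bash
cat > ov.py <<'E'
from h import *
def overlay(c,im,x,y,circs,out,n=25,s=8):
    k=manip.get_calibration(c);u,v=proj(k,np.array([[x,y,.03]]))[0].astype(int)
    p=cv2.resize(im[v-n:v+n,u-n:u+n],None,fx=s,fy=s,interpolation=cv2.INTER_CUBIC)[:,:,::-1].copy()
    for xx,yy,r,z,col in circs:
        P=np.c_[xx+r*np.cos(th),yy+r*np.sin(th),np.full(72,z)]
        cv2.polylines(p,[((proj(k,P)-[u-n,v-n]+.5)*s-.5).round().astype(np.int32)],True,col,1)
    cv2.imwrite(out,p); return p
E
python3 - <<'E'
from ov import *
im=np.load("top1.npz")["im"]
im2,d=manip.grab_frame("side"); np.savez("side1.npz",im=im2,d=d)
r=(0,0,255);g=(0,255,0)
A=overlay("top",im,.46,.19,[(.4602,.1894,.039,.010,g),(.4602,.1894,.031,.044,r),(.4602,.1894,.0235,.044,r)],"pics/x.png")
B=overlay("side",im2,.46,.19,[(.4624,.1932,.039,.010,g),(.4624,.1932,.031,.044,r),(.4624,.1932,.0235,.044,r)],"pics/x.png")
cv2.imwrite("pics/ov1.png",np.hstack([A,B]))
E
```

```text
(no output)
```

View pics/ov1.png

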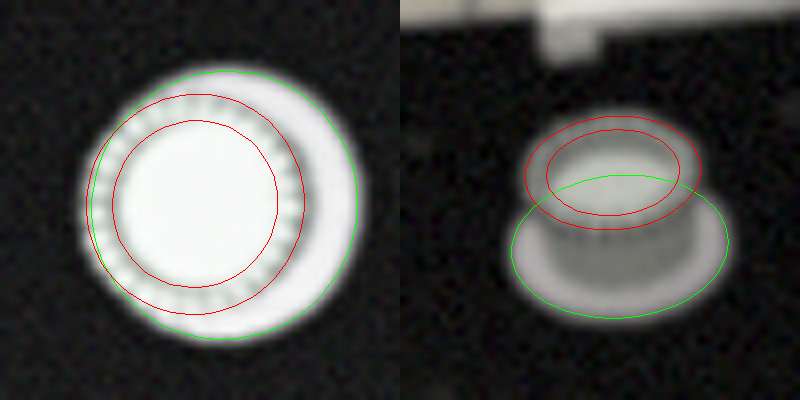

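The overlays show the large spreader level and concentric with its base to about 1 mm. Its predicted rings, centred near (196,204) in the left panel, match the picture. Next is the large black cap.

```bash
cat > p4.py <<'E'
from h import *
def pick(x,y,z,o,top=.10):
    manip.move_l([x,y,z+.01],max_speed=.15)
    f0=np.array(manip.current_force())
    for dz in(.005,.002,0):
        manip.move_l([x,y,z+dz],max_speed=.06)
        if manip.current_force()[2]-f0[2]>5: print("contact",dz); break
    st("down"); manip.set_gripper(o,40); st("grip"); zg=manip.current_ee_pos()[2]
    q=manip.current_ee_pos(); manip.move_l([q[0],q[1],top],max_speed=.15); st("lift"); return zg
def place(bx,by,zt,top=.10,oo=.9):
    manip.move_ptp([bx,by,top],R2); st("over"); F0=np.array(manip.current_force())
    manip.move_l([bx,by,zt+.006],max_speed=.1); st("near")
    for dz in (.003,.0015,.0005,-.0003,-.001,-.0018):
        manip.move_l([bx,by,zt+dz],max_speed=.03); st(str(dz))
        if manip.current_force()[2]-F0[2]>4: break
E
cat > p5.py <<'E'
from p4 import *
zg=pick(.6185+DX,-.112+DY,.008-swing(.068),.5)
print(zg)
manip.move_ptp([.4612,.191,.13],R2)
im,d=manip.grab_frame("side"); cv2.imwrite("pics/c1.png",cv2.resize(im[60:260,150:350,::-1],None,fx=3,fy=3,interpolation=cv2.INTER_CUBIC))
E
python3 p5.py
```

```text
down t 13.79 p [ 0.6195 -0.1104  0.0008] F [0.1 0.  0.2] w 76.6
grip t 14.06 p [ 0.6196 -0.1104  0.0014] F [-2.6  0.1  4.8] w 65.4
lift t 14.87 p [ 0.619  -0.1103  0.0991] F [ 0.1  0.3 -1.5] w 65.3
0.0014225243808523094
```

View pics/c1.png

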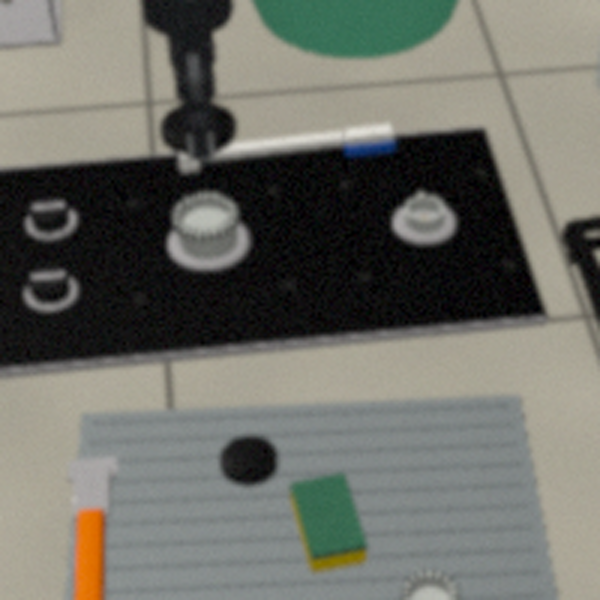

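The large cap hangs level in the fingers at (198,128), directly above its spreader.

```bash
cat > p6.py <<'E'
from p4 import *
place(.4612,.191,.0014+.034,top=.10)
manip.set_gripper(.95); st("open")
manip.move_l([.4612,.191,.12],max_speed=.2)
manip.move_ptp([.5972+DX,-.2554+DY,.10],R2); st()
for c in("top","side"):
    im,d=manip.grab_frame(c); np.savez(f"{c}2.npz",im=im,d=d)
E
python3 p6.py
cat > v.py <<'E'
from ov import *
r=(0,0,255);g=(0,255,0)
A=overlay("top",np.load("top2.npz")["im"],.46,.19,[(.4602,.1894,.039,.010,g),(.4602,.1894,.034,.052,r)],"pics/x.png")
B=overlay("side",np.load("side2.npz")["im"],.46,.19,[(.4624,.1932,.039,.010,g),(.4624,.1932,.034,.052,r)],"pics/x.png")
cv2.imwrite("pics/ov2.png",np.hstack([A,B]))
E
python3 v.py
```

```text
over t 16.46 p [0.4606 0.1901 0.0991] F [ 0.5 -0.9  0.7] w 65.6
near t 17.19 p [0.4616 0.1911 0.042 ] F [ 0.5  0.1 -0.4] w 65.4
0.003 t 17.44 p [0.4613 0.191  0.0386] F [-0.2 -0.5 -0.4] w 65.1
0.0015 t 17.69 p [0.4612 0.191  0.0369] F [-0.1 -0.6 -1.3] w 65.2
0.0005 t 17.94 p [0.4612 0.191  0.0359] F [-0.6  0.5 -1.5] w 65.4
-0.0003 t 18.19 p [0.4613 0.191  0.0356] F [-3.4 -0.8  7.9] w 65.3
open t 18.5 p [0.4612 0.191  0.035 ] F [-0.2  0.6  0.5] w 80.5
 t 20.77 p [ 0.5984 -0.2526  0.1   ] F [-0.3  0.5  0.1] w 80.7
```

View pics/ov2.png

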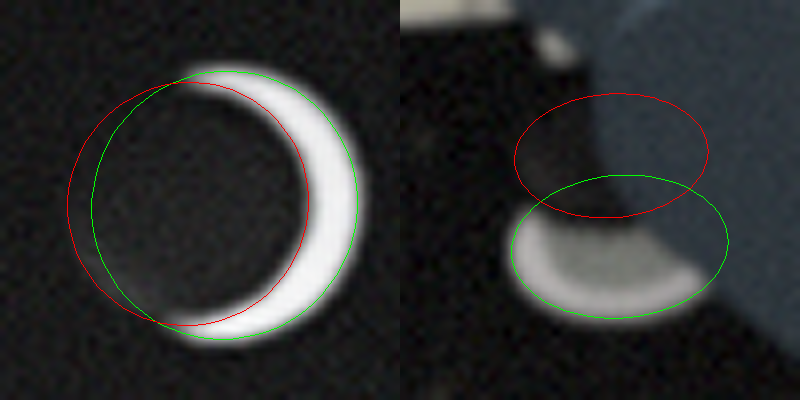

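The large cap's right edge follows the predicted ring (col 309), and it seated at the expected height. The side view is partly hidden by the arm. Next is the small spreader.

```bash
cat > p7.py <<'E'
from p4 import *
manip.set_gripper(.78)
zg=pick(.5972+DX,-.2554+DY,.016-swing(.042),.25)
bx,by=.6700+DX,.1901+DY
place(bx,by,zg+.012)
E
python3 p7.py
```

```text
down t 22.58 p [ 0.5981 -0.2538  0.0141] F [ 0.8 -0.1  0.1] w 66.3
grip t 22.93 p [ 0.5984 -0.2538  0.0146] F [-1.3  1.   4.5] w 40.6
lift t 23.66 p [ 0.5979 -0.2536  0.0991] F [ 0.2 -0.  -0.6] w 40.3
over t 25.32 p [0.6713 0.1904 0.1   ] F [ 0.7 -0.  -0.5] w 40.1
near t 26.14 p [0.6714 0.1918 0.0331] F [-0.3 -0.9 -0.1] w 40.5
0.003 t 26.39 p [0.6711 0.1917 0.0299] F [-0.  -1.  -0.7] w 40.5
0.0015 t 26.64 p [0.671  0.1917 0.0281] F [-0.5  0.1 -0.8] w 40.1
0.0005 t 26.89 p [0.6709 0.1917 0.027 ] F [-0.6  1.1 -0.7] w 40.3
-0.0003 t 27.14 p [0.6711 0.1917 0.0267] F [-1.9 -0.7  4. ] w 40.2
```

```bash
cat > p8.py <<'E'
from p4 import *
manip.set_gripper(.78); st("open")
manip.move_l([.671,.1917,.12],max_speed=.2)
manip.move_ptp([.475+DX,-.093+DY,.10],R2); st()
for c in("top","side"):
    im,d=manip.grab_frame(c); np.savez(f"{c}3.npz",im=im,d=d)
from ov import *
r=(0,0,255);g=(0,255,0)
A=overlay("top",np.load("top3.npz")["im"],.67,.19,[(.67,.1901,.0305,.010,g),(.67,.1901,.021,.044,r)],"pics/x.png")
B=overlay("side",np.load("side3.npz")["im"],.67,.19,[(.6725,.1934,.0305,.010,g),(.6725,.1934,.021,.044,r)],"pics/x.png")
C=overlay("side",np.load("side3.npz")["im"],.46,.19,[(.4624,.1932,.039,.010,g),(.4624,.1932,.034,.052,r)],"pics/x.png")
cv2.imwrite("pics/ov3.png",cv2.resize(np.hstack([A,B,C]),(798,266)))
E
python3 p8.py
```

```text
open t 27.52 p [0.671  0.1917 0.0262] F [ 0.4  0.4 -0.9] w 66.1
 t 29.43 p [ 0.4768 -0.0911  0.1   ] F [-0.3  0.1 -0. ] w 66.2
```

View pics/ov3.png

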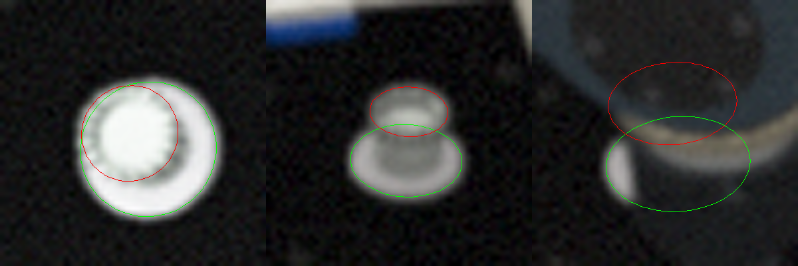

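The small spreader sits level and centred in its base: in the middle panel its edges are at cols 368–450, against a predicted 369–448. Last is the small cap.

```bash
cat > p9.py <<'E'
from p4 import *
zg=pick(.475+DX,-.093+DY,.008-swing(.048),.3)
place(.671,.1917,zg+.034)
E
python3 p9.py
```

```text
down t 31.0 p [ 0.476  -0.0914  0.0052] F [ 0.3 -0.3  0.1] w 66.3
grip t 31.32 p [ 0.476  -0.0914  0.0056] F [-1.9  0.2  4.9] w 45.5
lift t 32.1 p [ 0.4756 -0.0913  0.0993] F [-0.2 -0.5  0.2] w 45.8
over t 33.4 p [0.6708 0.1904 0.0998] F [-0.1 -0.9 -0.3] w 45.6
near t 34.09 p [0.6713 0.1917 0.0459] F [ 0.5  0.1 -0.2] w 45.8
0.003 t 34.34 p [0.6711 0.1918 0.0429] F [-0.6 -0.2 -0. ] w 45.5
0.0015 t 34.59 p [0.671  0.1917 0.0411] F [ 1.1  0.1 -1.1] w 45.8
0.0005 t 34.84 p [0.671  0.1917 0.0401] F [-0.   0.1 -0.4] w 45.8
-0.0003 t 35.09 p [0.6711 0.1918 0.0398] F [-1.3 -0.7  4. ] w 45.4
```

```bash
cat > p10.py <<'E'
from p4 import *
manip.set_gripper(.8); st("open")
manip.move_l([.671,.1917,.14],max_speed=.2)
manip.move_ptp([.33,-.33,.25],R2); st()
for c in("top","side"):
    im,d=manip.grab_frame(c); np.savez(f"{c}4.npz",im=im,d=d)
    cv2.imwrite(f"pics/{c}4.png",cv2.resize(im[:,:,::-1],(800,600),interpolation=cv2.INTER_CUBIC))
from ov import *
r=(0,0,255);g=(0,255,0)
t=np.load("top4.npz")["im"];s=np.load("side4.npz")["im"]
A=overlay("top",t,.67,.19,[(.67,.1901,.0305,.010,g),(.67,.1901,.024,.052,r)],"pics/x.png")
B=overlay("side",s,.67,.19,[(.6725,.1934,.0305,.010,g),(.6725,.1934,.024,.052,r)],"pics/x.png")
D=overlay("top",t,.46,.19,[(.4602,.1894,.039,.010,g),(.4602,.1894,.034,.052,r)],"pics/x.png")
C=overlay("side",s,.46,.19,[(.4624,.1932,.039,.010,g),(.4624,.1932,.034,.052,r)],"pics/x.png")
cv2.imwrite("pics/ov4.png",cv2.resize(np.vstack([np.hstack([A,B]),np.hstack([D,C])]),(600,600)))
for c in("top","side"):
  for n in["sponge","brush","scraper"]:
    print(c,n,[(np.round(q["at"],3).tolist(),round(q["confidence"],2)) for q in manip.look_for(c,n)][:1])
E
python3 p10.py
```

```text
open t 35.44 p [0.671  0.1917 0.0392] F [ 0.1 -0.1  0. ] w 68.0
 t 38.35 p [ 0.3304 -0.3298  0.2499] F [0.4 0.5 0.2] w 68.1
top sponge [([0.528, -0.169, 0.032], 0.76)]
top brush [([0.56, 0.307, 0.03], 0.64)]
top scraper [([0.347, -0.139, 0.017], 0.77)]
side sponge [([0.533, -0.178, 0.026], 0.56)]
side brush [([0.565, 0.308, 0.03], 0.79)]
side scraper [([0.345, -0.152, 0.02], 0.93)]
```

View pics/ov4.png

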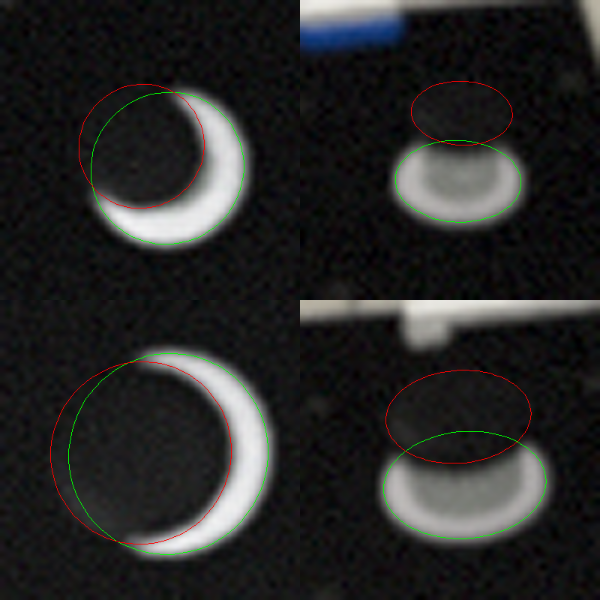

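View pics/side4.png

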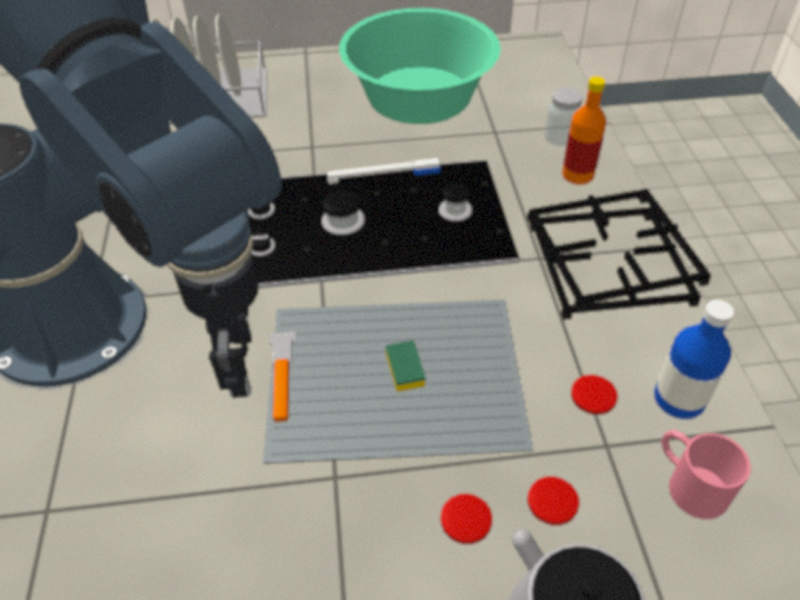

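View pics/top4.png

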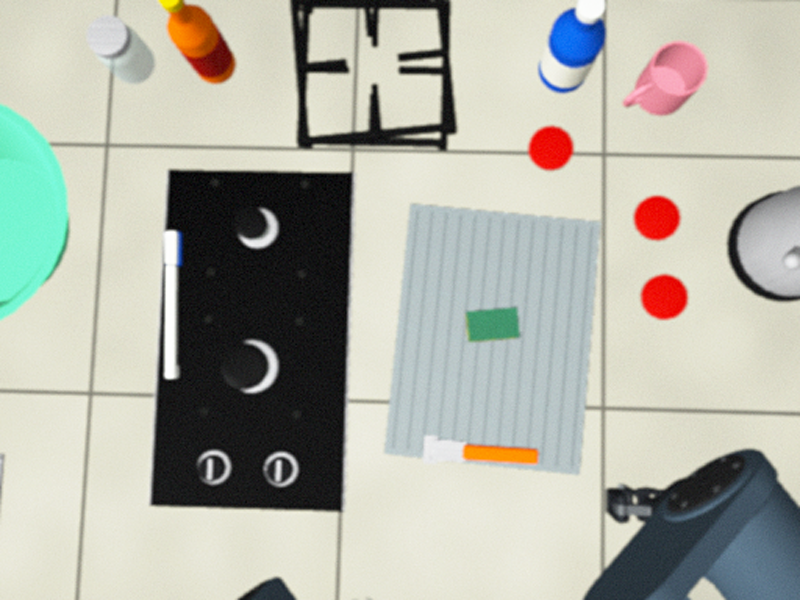

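The final views show both burners assembled, the mat holding only the sponge and scraper, and the three red discs untouched. I'll check cap height, level and centring from depth.

```bash
python3 - <<'E'
from h import *
for c in("top","side"):
    k=manip.get_calibration(c); Z=np.load(f"{c}4.npz"); d=Z["d"]
    K,Rr,t=[np.array(k[a]) for a in("camera_matrix","R","t")]
    v,u=np.mgrid[:384,:512]
    X=(np.stack([(u-K[0,2])/K[0,0]*d,(v-K[1,2])/K[1,1]*d,d],-1)-t)@Rr
    for n,(x,y),r in(("large",(.4612,.191),.034),("small",(.671,.1917),.024)):
        m=(d>0)&(np.hypot(X[...,0]-x,X[...,1]-y)<r+.012)&(X[...,2]>.046)&(X[...,2]<.07)
        P=X[m]; mi=np.hypot(P[:,0]-x,P[:,1]-y)<r-.008; Q=P[mi]
        A=np.c_[Q[:,:2]-[x,y],np.ones(len(Q))]; co=np.linalg.lstsq(A,Q[:,2],rcond=None)[0]
        print(c,n,"n",len(P),"ctr",P[:,:2].mean(0).round(4),"z",co[2].round(4),"tilt deg",np.degrees(co[:2]).round(1),"std",(Q[:,2]-A@co).std().round(4))
E
```

```text
top large n 712 ctr [0.4602 0.1903] z 0.054 tilt deg [-0.2 -0.7] std 0.0019
top small n 344 ctr [0.6688 0.191 ] z 0.0541 tilt deg [-0.9 -0.6] std 0.0017
side large n 334 ctr [0.4613 0.1855] z 0.0555 tilt deg [-0.2 -0.2] std 0.0018
side small n 168 ctr [0.6699 0.1866] z 0.0556 tilt deg [ 0.9 -1.3] std 0.0018
```

Both cap tops measure 54–55.5 mm high against an expected 55 mm. They are level, and centred to about 1 mm in the top view. I'm handing the job in.

```bash
python3 -c "
from bench import manip
print(manip.current_time()); print(manip.sign_off())"
```

```text
38.75
the job is handed in; nothing more can be done
None
```

The hob is back together and handed in at about 39 s. Both spreaders are in the bases of their own size with the black caps on top; I left the red look-alikes alone. Each part was lowered in small steps, and contact came within about 0.5 mm of the expected seating height.

- **Height and level:** the cap tops measured 54–55.5 mm above the worktop, against 55 mm expected. Fitted tilt was at most about 1.5°, within the depth noise.
- **Centring:** the top camera puts both caps within about 1.5 mm of their bases. The side camera's centres read up to about 7 mm lower in y. I put that down to it seeing only part of each cap and to its roughly 3 mm offset from the top camera, but I did not check this separately.
- **Other items:** the sponge, brush and scraper are where they started, within the detection error of about 4 mm.

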